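# Clear the inspection pad and present a bearing ball over it

### The job

First clear the inspection pad by hanging the yellow basket by its handle bar on both prongs of the hook stand and letting go of it. Then take the blue bearing tray by its black upright grip and carry it to the pad without touching the loose steel ball or letting it leave its pocket, leaving the other tools where they are. Finish while still holding the tray in the air, level and still, the ball over the blue ring and the tray's underside about 12 cm above the pad.

Things in the scene. Friction and masses are not known exactly. Their poses are not given: they have to be found in the camera images.
- pad_ring (a point): Centre of the blue ring (60 mm across) on the fixed white inspection pad with black rim (140 x 140 mm); the point is on the pad's top face, 12 mm above the bench. At the start the basket stands on the pad.
- basket_grip (a point): Middle of the basket's rigid handle bar, which runs along this frame's y, 135 mm above the basket's underside and 61 mm above its rim wire. Its middle 40 mm is a wooden sleeve 14 mm in diameter: grip it from above, closing along x. Beyond the sleeve the bar is 8 mm thick, straight out to 50 mm from the middle, then sloping to the uprights 62 mm out. z up.
- hook_seat (a point): Midway between the stand's two steel prongs (8 mm thick, 38 mm each side along y, pointing to -x), on their upper surface, 185 mm above the bench. Prongs are level from 18 mm in front (-x) to the post 95 mm behind; tips 24 to 32 mm in front turn up 16 mm. The bar rests across both along y behind the tips, sleeve between the prongs, bar middle 4 mm above this point.
- tray_grip (a point): Grip point of the tray: in the black upright grip in its middle, 55 mm above the tray's underside. The grip is 14 mm thick along y, 40 mm wide along x, its top 78 mm above the underside; grasp from above, closing along y. z up.
- tray_pocket (a point): Ball centre when the ball is in the middle of its pocket: 52 mm from the tray's middle along its +y, 21.5 mm above its underside. The pocket is round, 40 mm wide, flat, 3 mm deep: the ball rolls up to 12 mm from its middle and escapes if the tray tips past about 35 degrees or is jerked. The equal pocket on the -y side is empty.
- ball_center (a point): Centre of the loose steel ball, 25 mm in diameter, 65 g.
- basket: Loose yellow open basket (body 90 x 120 x 70 mm, about 0.3 kg); origin at the centre of its underside, handle bar along y. It starts standing on the pad.
- tray: Loose blue bearing tray, 76 mm along x, 164 mm along y, 12 mm thick, about 0.32 kg; origin at the centre of its underside, the ball's pocket towards +y, z up.
- ball: The steel ball; origin at its lowest point as built, turns as it rolls (use its centre instead).
- stand: Fixed grey twin-hook stand, 0.2 m high, nothing of it above the prong tips; origin on the bench below the hook seat; post 95 mm behind (+x), foot (90 x 110 mm) from 60 to 150 mm behind.
- tape: Yellow tape measure, 39 x 90 x 62 mm; leave alone.
- pliers: Red-handled pliers, 54 x 181 x 12 mm; leave alone.
- nut: Big steel hex nut, 42 x 36 x 18 mm; leave alone.

How it is judged:
On the way, in this order (a step that is already met when the one before it is completed fails the run):
1. the basket hangs by its handle bar on both prongs, let go (x of basket_grip in the frame of hook_seat between -0.026 and 0.06 m and y of basket_grip in the frame of hook_seat between -0.025 and 0.025 m and z of basket_grip in the frame of hook_seat between -0.003 and 0.011 m and contact force between basket and stand above 1 N and contact force between basket and the fingers below 0.1 N), for 0.3 s.
2. the tray is lifted clear of the bench with the ball in its pocket (height (world z) of tray above 0.04 m and contact force between tray and the fingers above 1 N and distance between ball_center and tray_pocket below 0.017 m), for 0.3 s.
At the end, for the whole second after the job is handed in: Basket hangs on both prongs, untouched by the robot. Fingers hold the tray in the air: underside 85-160 mm above the pad, ball pocket within 25 mm of the ring's centre in plan, tilt under 0.12 rad, under 20 mm/s, ball within 17 mm of its pocket's middle, tray touching neither basket nor stand (all of step 1 and contact force between basket and the arm below 0.1 N and horizontal distance between tray_pocket and pad_ring below 0.025 m and z of tray in the frame of pad_ring between 0.085 and 0.16 m and angle between tray's own z axis and vertical below 0.12 rad and linear speed of tray below 0.02 m/s and angular speed of tray below 0.15 rad/s and distance between ball_center and tray_pocket below 0.017 m and contact force between tray and the fingers above 1 N and contact force between tray and basket below 0.1 N and contact force between tray and stand below 0.1 N); the arm keeps its last pose, push and grip.
It fails at once if the ball leaves its pocket (distance between ball_center and tray_pocket above 0.022 m).
It fails at once if the robot touches the ball (contact force between ball and the fingers above 0.5 N or contact force between ball and the arm above 0.5 N).
It fails at once if another tool is disturbed (distance of any of tape, pliers, nut from where it was at the start of the episode above 0.03 m).
It also fails if it takes over 59 s, if anything falls off the work surface, if the arm or the gripper's body presses on something with over 40 N, if the wrist force passes 120 N, or if a joint passes its speed limit or range.

### The arm

A 6-joint arm with a two-finger parallel gripper is mounted at the origin on the work surface; the furniture and walls round the work are solid. World frame = base frame: x ahead of the robot, y to its left, z up, the work surface at z = 0. Lengths are in m, angles in rad, forces in N, time in s.
With the tool pointing down it reaches from about 0.4 to 0.825 m from the base axis. Payload 7 kg.
Tool frame: the origin (TCP) lies midway between the tips of the shut fingers; the grasp point (between the pads) lies arm.hold_point_z behind it (arm.hold_point_z is the distance from the TCP to the grasp point, in m); z points along the fingers, y is the line along which they close (so a half turn about z gives the same grasp; the last joint's range is limited). The gripper opens to 88 mm and grips with 3 to 60 N. Pads are 19 mm wide; open, the fingers measure 130 mm over their backs; the gripper's body (78 mm by 193 mm) begins 47 mm behind the grasp point.
Start: joints at [-0.834, 0.359, 0.012, 0, -1.224, -0.288], TCP at [0.293, -0.608, 0.227] pointing down, gripper open.
Joint ranges: [-3.07, 3.07], [-1.43, 2.12], [-1.02, 1.25], [-3.03, 1.67], [-3.05, -0], [-3.03, 3.03]. Speed limits (rad/s): [2.39, 2.39, 3.01, 3.14, 3.14, 3.14].

### API

Orientations are given as [roll, pitch, yaw] about the fixed x, y, z axes, in that order (R = Rz(yaw) Ry(pitch) Rx(roll)).
In Python, from station import arm gives the robot as it stands.
- The arm moves only by the shell command python3 -m crank 'ROWS' [OPENING] [FORCE]. ROWS is JSON, a list that holds one entry, the list of rows, each a list of 4 numbers: the shift along the tool's x, y, z in units of 25 mm (1.0 is 25 mm), then the turn about the tool's z in units of 5 degrees (1.0 is 5 degrees). A call has 1 to 12 rows; each row is the pose to reach, as a shift and turn from the pose commanded when the call began, along the tool's axes at that moment; what a row does not reach only later rows make up. A row lasts 1/8 s, in which the tool goes at most 62.5 mm and 10.7 degrees, less where a joint would pass 70% of its speed; a pose out of reach is approached as far as the arm can. A call with a gripper value outside its range is refused whole. OPENING is the closure, from 0 (fully open) to 1 (shut), set as the call begins (- or left out, the last holds). The fingers move at their own pace and stop on an object; FORCE is the grip in N (left out, the last holds). Time passes only in rows, so rows that repeat a pose let the fingers close. It gives the time, the measured TCP pose, the force, the opening and the grip force at its end, in the units of the state.
- arm.get_state(): the state, without advancing time (a new reading comes with each control period).
- arm.grab_frame(name): name is "side" or "top" or "wrist"; returns (picture, depth): 384x512x3 uint8, red, green, blue; 384x512 float32, m along the optical axis (not along the pixel's ray), 0 where there is no reading.
- arm.get_calibration(name): a dict with "mtx" (3x3 intrinsics, pixels), "k1" (the pictures are not rectified: a ray, as slopes to the right and down, at radius r is drawn at 1 + k1 r^2 times it, then the intrinsics apply), "R" (3x3) and "t" (3): a world point X has camera coordinates R X + t; the wrist camera has in their place "mount" (4x4, takes a point from camera to tool coordinates, whose origin is the TCP and whose axes are the flange's). Camera axes: x right, y down, z forward; pixel columns grow to the right and rows downward; lengths in m; the calibration is good to about 2 mm. A picture is of the moment at which its call begins: read the wrist's pose just before it. get_calibration takes no time and is no camera call.
- arm.job_done(): hands the job in; it is judged then, once.
Trained networks look in the newest picture that a camera, given by its name, has taken for a name from the list of things; names that differ only in an ending like _2 or _b are one class to them, and where a whole thing is asked for, a point or a joint stands for the part that bears it (a point fixed in the world has none). Each returns a list of dicts, best first, with "score" (0 to 1); they miss things now and then, are a little off and sometimes report something else, mostly with a low value. They report only what shows in the picture. A call takes as long as a camera call.
- arm.recognise(thing, camera): "extent" ([left, top, width, height] in pixels, round what is visible of it).
- arm.trace(thing, camera): "mask" (384x512 bool, what is visible of it) and "extent" ([left, top, width, height] in pixels, round what is visible of it).
The state is a dict: "t": time; "q": joint angles; "qd": joint speeds; "joint_efforts": joint torques, N m; "eef_pos": TCP position; "ee_rot": TCP orientation; "force": force on the tool from outside, world axes, zero at the start; "moment": the same for the moment, N m; "width": finger opening in m; "gripper_force": force on a finger pad.
Only numpy, scipy, OpenCV 4.12 (cv2) and the standard library are available. Lean on these libraries where they do the work, as an engineer would, in place of code of your own. Each camera call takes 0.05 s, during which the arm holds its last target. There are 200 camera calls.

## Working session

There is one attempt and no reset: what is moved stays moved. The work goes in short steps, Python scripts to look and compute and a shell command to move; the robot and the scene stay as the last step left them, time stands still between calls to the robot, and variables do not carry over. Pictures are saved under pics/ and viewed, at most 10 in all, crops included, and the job is handed in when it is done.

```bash
mkdir -p pics; ls; cat > h.py <<'E'
import numpy as np,cv2
from station import arm
from scipy.spatial.transform import Rotation as Ro
def cal(n):
    c=arm.get_calibration(n)
    if 'mount' in c:
        s=arm.get_state();T=np.eye(4);T[:3,:3]=Ro.from_euler('xyz',s['ee_rot']).as_matrix();T[:3,3]=s['eef_pos']
        M=np.linalg.inv(T@np.array(c['mount']));R,t=M[:3,:3],M[:3,3]
    else: R,t=np.array(c['R']),np.array(c['t'])
    return np.array(c['mtx']),float(c['k1']),R,t
def ray(C,uv):
    K,k,R,t=C;p=np.linalg.solve(K,np.c_[np.atleast_2d(uv).astype(float),np.ones(len(np.atleast_2d(uv)))].T).T[:,:2]
    q=p.copy()
    for _ in range(20): q=p/(1+k*(q**2).sum(1,keepdims=True))
    return np.c_[q,np.ones(len(q))]
def pts(C,uv,d):  # depth->world
    return (ray(C,uv)*np.asarray(d)[:,None]-C[3])@C[2]
def onz(C,uv,z):
    d=ray(C,uv)@C[2];o=-C[3]@C[2];return o+d*((z-o[2])/d[:,2])[:,None]
def cloud(C,D,m):
    v,u=np.nonzero(m&(D>0));return pts(C,np.c_[u,v],D[v,u]),np.c_[u,v]
E
python3 - <<'E'
from h import *
for n in ['side','top']:
    I,D=arm.grab_frame(n);cv2.imwrite(f'pics/{n}0.png',I[:,:,::-1]);C=cal(n);print(n,'cam at',-C[3]@C[2]);np.savez(f'{n}0.npz',I=I,D=D)
    for th in ['basket','stand','tray','ball','pad_ring','tape','pliers','nut','tray_grip']:
        r=arm.trace(th,n)
        for x in r[:1]:
            P,_=cloud(C,D,np.array(x['mask']));print(th,round(x['score'],2),x['extent'],np.round(np.median(P,0),3),np.round(np.percentile(P,[2,98],axis=0),3).tolist())
s=arm.get_state();print(s['t'],s['eef_pos'],s['ee_rot'],arm.hold_point_z)
E
```

```text
pics
side cam at [ 0.56772996 -0.86192359  0.56862028]
basket 0.59 [139.8, 170.8, 69.7, 82.6] [0.456 0.007 0.059] [[0.39, -0.05, 0.002], [0.523, 0.187, 0.152]]
stand 0.91 [206.5, 185.6, 112.1, 118.7] [ 0.667 -0.183  0.027] [[0.565, -0.232, 0.005], [0.722, -0.125, 0.193]]
tray 0.95 [244.2, 191.7, 31.5, 51.9] [0.646 0.057 0.014] [[0.611, -0.016, 0.002], [0.685, 0.142, 0.08]]
ball 0.64 [255.5, 224.3, 10.5, 5.3] [0.641 0.005 0.029] [[0.632, -0.0, 0.02], [0.65, 0.009, 0.035]]
pad_ring 0.78 [137.2, 233.8, 70.6, 16.0] [ 0.502 -0.02   0.009] [[0.381, -0.039, 0.004], [0.519, 0.026, 0.014]]
tape 0.73 [311.1, 206.2, 35.2, 40.2] [ 0.789 -0.013  0.037] [[0.76, -0.038, 0.004], [0.821, 0.022, 0.063]]
pliers 0.9 [288.6, 199.1, 65.2, 13.9] [0.821 0.13  0.01 ] [[0.739, 0.105, 0.001], [0.891, 0.156, 0.015]]
nut 0.63 [209.3, 257.6, 19.6, 17.3] [ 0.547 -0.114  0.015] [[0.528, -0.126, 0.001], [0.567, -0.092, 0.019]]
tray_grip 0.88 [242.0, 187.5, 36.2, 55.8] [0.646 0.057 0.014] [[0.611, -0.016, 0.001], [0.685, 0.143, 0.08]]
top cam at [ 0.4561379  -0.06211804  0.97292625]
basket 0.94 [186.6, 233.8, 74.0, 6
[... 319 characters left out ...]
.5] [0.64  0.015 0.031] [[0.63, 0.005, 0.022], [0.651, 0.027, 0.036]]
pad_ring 0.94 [193.7, 237.9, 60.9, 60.2] [0.41  0.055 0.012] [[0.382, -0.03, 0.006], [0.518, 0.104, 0.016]]
tape 0.8 [223.6, 112.7, 35.4, 27.7] [0.785 0.006 0.053] [[0.759, -0.032, 0.002], [0.824, 0.041, 0.065]]
pliers 0.79 [181.2, 87.0, 17.6, 67.8] [0.806 0.134 0.011] [[0.72, 0.11, 0.006], [0.888, 0.158, 0.015]]
nut 0.56 [275.9, 217.0, 15.6, 15.1] [ 0.545 -0.103  0.019] [[0.528, -0.12, -0.001], [0.563, -0.085, 0.022]]
tray_grip 0.61 [175.8, 165.2, 70.4, 35.9] [0.646 0.068 0.013] [[0.61, -0.005, 0.008], [0.685, 0.148, 0.079]]
1.0 [ 0.29286244 -0.60812869  0.22658221] [-3.14155363e+00  2.12604696e-05 -2.69276429e+00] 0.0188
```

```bash
python3 - <<'E'
from h import *
for n,(a,b,c,d) in {'top':(70,320,150,400),'side':(140,320,110,370)}.items():
    I=cv2.imread(f'pics/{n}0.png')[a:b,c:d];cv2.imwrite(f'pics/{n}0c.png',cv2.resize(I,None,fx=3 if n=='side' else 2.4,fy=3 if n=='side' else 2.4,interpolation=2))
z=np.load('top0.npz');D=z['D'];C=cal('top')
P,uv=cloud(C,D,np.ones_like(D,bool))
def sel(x0,x1,y0,y1,z0,z1): return P[(P[:,0]>x0)&(P[:,0]<x1)&(P[:,1]>y0)&(P[:,1]<y1)&(P[:,2]>z0)&(P[:,2]<z1)]
for nm,b in dict(bar=(.38,.53,-.06,.12,.13,.17),traygrip=(.6,.7,-.03,.16,.06,.09),tray=(.6,.7,-.03,.16,.006,.017),prong=(.5,.75,-.26,-.08,.17,.21),pad=(.36,.53,-.06,.12,.010,.02)).items():
    Q=sel(*b);r=cv2.minAreaRect((Q[:,:2]*1000).astype(np.float32));print(nm,len(Q),np.round(r[0],1),np.round(r[1],1),round(r[2],1),'zmed',np.median(Q[:,2]).round(4), 'pc',np.round(np.percentile(Q,[5,95],axis=0),3).tolist())
    if nm in('bar','prong'): print(np.round(Q[::max(1,len(Q)//50)],3).tolist())
E
```

```text
bar 296 [454.7  25.7] [127.5  14.1] 55.9 zmed 0.1519 pc [[0.424, -0.022, 0.143], [0.485, 0.07, 0.156]]
[[0.493, 0.076, 0.14], [0.491, 0.071, 0.143], [0.487, 0.079, 0.137], [0.485, 0.072, 0.149], [0.483, 0.07, 0.149], [0.481, 0.068, 0.151], [0.481, 0.058, 0.147], [0.479, 0.057, 0.153], [0.477, 0.055, 0.152], [0.475, 0.053, 0.152], [0.473, 0.055, 0.153], [0.471, 0.055, 0.151], [0.471, 0.045, 0.151], [0.469, 0.049, 0.151], [0.469, 0.038, 0.154], [0.467, 0.044, 0.155], [0.467, 0.034, 0.152], [0.465, 0.04, 0.155], [0.465, 0.03, 0.152], [0.463, 0.036, 0.155], [0.463, 0.026, 0.15], [0.461, 0.035, 0.156], [0.461, 0.026, 0.153], [0.459, 0.035, 0.155], [0.459, 0.025, 0.153], [0.457, 0.038, 0.153], [0.457, 0.027, 0.156], [0.457, 0.018, 0.15], [0.455, 0.03, 0.152], [0.455, 0.019, 0.153], [0.453, 0.029, 0.154], [0.453, 0.019, 0.154], [0.451, 0.032, 0.15], [0.451, 0.021, 0.157], [0.452, 0.011, 0.153], [0.449, 0.021, 0.155], [0.45, 0.011, 0.154], [0.447, 0.021, 0.153], [0.448, 0.011, 0.154], [0.445, 0.017, 0.151], [0.446, 0.007, 0.151], [0.444, 0.013, 0.155], [0.444, 0.003, 0.149], [0.442, 0.009, 0
[... 1347 characters left out ...]
5], [0.653, -0.132, 0.189], [0.652, -0.13, 0.186], [0.651, -0.211, 0.186], [0.644, -0.132, 0.185], [0.64, -0.138, 0.186], [0.636, -0.213, 0.187], [0.633, -0.219, 0.184], [0.625, -0.14, 0.187], [0.622, -0.215, 0.186], [0.618, -0.22, 0.188], [0.611, -0.14, 0.183], [0.609, -0.217, 0.182], [0.603, -0.222, 0.188], [0.596, -0.142, 0.188], [0.592, -0.146, 0.187], [0.59, -0.222, 0.185], [0.583, -0.144, 0.184], [0.579, -0.15, 0.184], [0.575, -0.223, 0.186], [0.571, -0.227, 0.187], [0.565, -0.148, 0.183], [0.56, -0.154, 0.186], [0.557, -0.156, 0.185], [0.553, -0.156, 0.185], [0.543, -0.156, 0.202]]
pad 1995 [449.6  32.7] [145.9 138.2] 87.9 zmed 0.0161 pc [[0.391, -0.024, 0.011], [0.508, 0.093, 0.019]]
```

View pics/top0c.png

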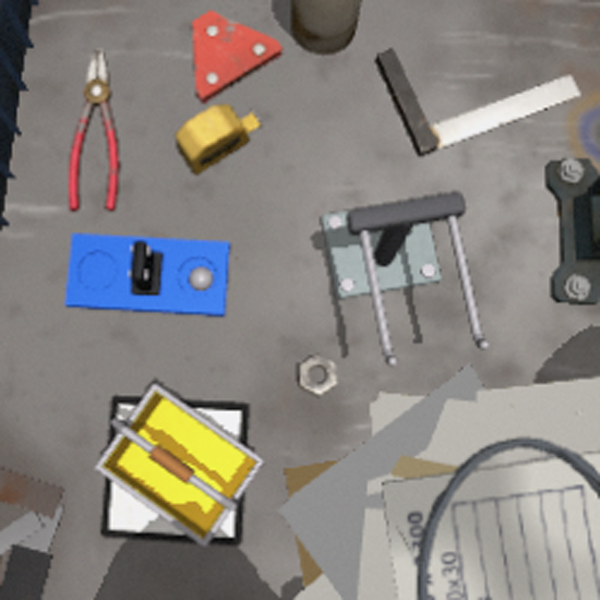

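View pics/side0c.png

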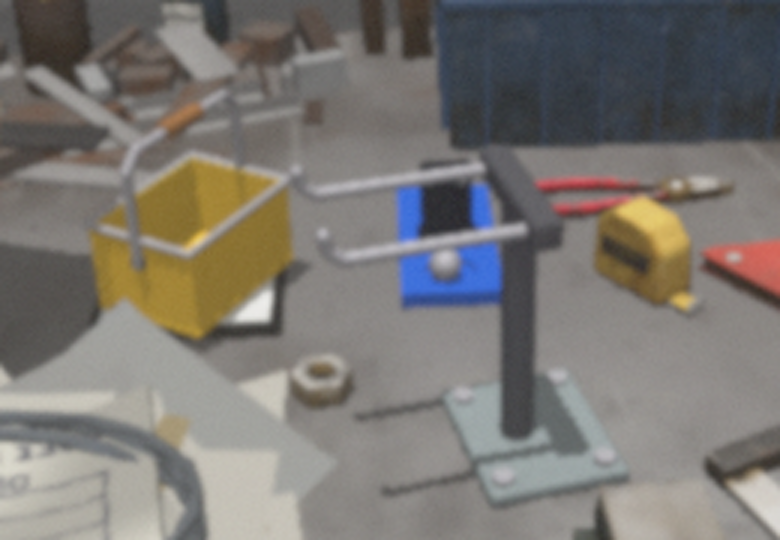

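Top view (crop ×2.4): the basket stands on the pad with its bar diagonal and sleeve at about (172,464). The tray is near level with the ball in its right pocket (200,278), towards world −y. Stand prong tips are at (390,360) and (483,345). The side view agrees: the basket is upright and the prongs point towards the robot side.

```bash
python3 - <<'E'
from h import *
for n in ['top','side']:
    z=np.load(f'{n}0.npz');D=z['D'];I=z['I'];C=cal(n)
    P,uv=cloud(C,D,np.ones_like(D,bool));rgb=I[uv[:,1],uv[:,0]].astype(int)
    hsv=cv2.cvtColor(I,cv2.COLOR_RGB2HSV)[uv[:,1],uv[:,0]].astype(int)
    box=lambda x0,x1,y0,y1,z0,z1:(P[:,0]>x0)&(P[:,0]<x1)&(P[:,1]>y0)&(P[:,1]<y1)&(P[:,2]>z0)&(P[:,2]<z1)
    m=box(.38,.53,-.06,.12,.135,.17);s=m&(hsv[:,0]<18)&(hsv[:,1]>120)
    Q=P[m];l=cv2.fitLine((Q[:,:2]).astype(np.float32),cv2.DIST_HUBER,0,1e-3,1e-3).ravel()
    print(n,'bar line',l,np.degrees(np.arctan2(l[1],l[0])),'sleeve n',s.sum(),P[s].mean(0),np.percentile(P[s],[3,97],axis=0),'bar ends',np.round(np.percentile(Q,[1,99],axis=0),3).tolist())
    for nm,(a,b) in dict(p1=(-.175,-.10),p2=(-.25,-.185)).items():
        for zz in [(.172,.192,.5,.645),(.193,.215,.50,.6)]:
            Q=P[box(zz[2],zz[3],a,b,zz[0],zz[1])]
            if len(Q)<3: continue
            l=cv2.fitLine(Q[:,:2].astype(np.float32),cv2.DIST_HUBER,0,1e-3,1e-3).ravel()
            print(nm,zz,len(Q),l,np.degrees(np.arctan(l[1]/l[0])),'min',Q[Q[:,0].argmin()],'max',Q.max(0))
    Q=P[box(.6,.7,-.03,.17,.004,.018)&(hsv[:,0]>100)&(hsv[:,0]<130)&(hsv[:,1]>150)]
    print('tray',len(Q),cv2.minAreaRect((Q[:,:2]*1000).astype(np.float32)))
    Q=P[box(.62,.66,-.01,.04,.026,.04)];print('ball',len(Q),Q.mean(0),Q.max(0))
    if n=='top':
        c=np.array([[113,397],[248,403],[240,542],[103,533]])/2.4+[150,70];W=onz(C,c,.012);print('pad',W,W.mean(0))
print(cv2.__version__)
E
```

```text
top bar line [0.5588227  0.8292872  0.4541048  0.02370479] 56.02558 sleeve n 108 [0.45584868 0.02520061 0.15405039] [[0.44353218 0.01063442 0.15036547]
 [0.46710288 0.03985835 0.1570267 ]] bar ends [[0.42, -0.026, 0.137], [0.491, 0.076, 0.157]]
p1 (0.172, 0.192, 0.5, 0.645) 200 [ 0.9816232   0.19082965  0.59450364 -0.1450837 ] 11.0012045 min [ 0.54418603 -0.15135018  0.1881623 ] max [ 0.64406203 -0.13209474  0.1909884 ]
p1 (0.193, 0.215, 0.5, 0.6) 14 [ 0.6186826   0.785641    0.54132485 -0.15498255] 51.78 min [ 0.53887352 -0.15560228  0.20166002] max [ 0.54484941 -0.1521119   0.20318089]
p2 (0.172, 0.192, 0.5, 0.645) 173 [ 0.98270565  0.18517451  0.6178613  -0.21815817] 10.671306 min [ 0.5573057  -0.22676703  0.18745426] max [ 0.64451106 -0.21115431  0.19076424]
p2 (0.193, 0.215, 0.5, 0.6) 19 [ 0.91540784  0.4025277   0.55659294 -0.23019528] 23.73629 min [ 0.55205835 -0.23216981  0.19857788] max [ 0.56042327 -0.22719186  0.20433141]
tray 1620 ((647.4932861328125, 72.03580474853516), (162.48690795898438, 76.0842056274414), 87.45870971679688)
ball 71 [0.64046485 0.01606302 0.03147047] 
[... 677 characters left out ...]
, 0.6) 24 [ 0.7553532   0.65531784  0.5435396  -0.16087727] 40.943756 min [ 0.53906617 -0.15919172  0.19636617] max [ 0.5461241  -0.15634438  0.20244912]
p2 (0.172, 0.192, 0.5, 0.645) 266 [ 0.9819149   0.18932292  0.60184443 -0.22730276] 10.913273 min [ 0.55489354 -0.23208891  0.18674237] max [ 0.64437137 -0.21400653  0.19178712]
p2 (0.193, 0.215, 0.5, 0.6) 30 [ 0.9319274   0.36264497  0.5575103  -0.2357888 ] 21.26272 min [ 0.55367994 -0.23513885  0.19427267] max [ 0.56029962 -0.2300141   0.2024493 ]
tray 580 ((648.4163818359375, 65.06841278076172), (163.19110107421875, 73.43547821044922), 87.52139282226562)
ball 56 [0.64152148 0.00717297 0.03071298] [0.6530534  0.01570551 0.03670366]
4.12.0
```

```bash
python3 -m crank '[[[-1.6,2,-0.8,-0.6],[-3.8,4.5,-1.4,-1.5],[-6,7,-1.4,-3],[-8.2,9.5,-1.4,-4],[-10.4,12,-1.4,-5],[-12.4,14.5,-1.4,-6],[-14.2,16.8,-1.4,-6],[-15.8,18.7,-1.4,-6],[-16.6,19.6,-1.4,-6],[-16.8,19.9,-1.4,-6],[-16.8,19.9,-1.4,-6],[-16.8,19.9,-1.4,-6]]]' 0; python3 - <<'E'
from h import *
s=arm.get_state();print(s['t'],s['eef_pos'],s['ee_rot'],s['q'],s['width'])
C=cal('wrist');I,D=arm.grab_frame('wrist');cv2.imwrite('pics/w1.png',I[:,:,::-1])
P,uv=cloud(C,D,np.ones_like(D,bool));hsv=cv2.cvtColor(I,cv2.COLOR_RGB2HSV)[uv[:,1],uv[:,0]].astype(int)
m=(abs(P[:,0]-.455)<.09)&(abs(P[:,1]-.024)<.09)&(P[:,2]>.137)&(P[:,2]<.165)
Q=P[m]
if len(Q):
  l=cv2.fitLine(Q[:,:2].astype(np.float32),cv2.DIST_HUBER,0,1e-3,1e-3).ravel();print(l,np.degrees(np.arctan(l[1]/l[0])))
  k=m&(hsv[:,0]<18)&(hsv[:,1]>120);print(k.sum(),P[k].mean(0),np.percentile(P[k],[2,98],axis=0))
E
```

```text
t: 2.5
eef_pos: [0.4558, 0.0242, 0.2616]
ee_rot: [-3.142, 0.0, -2.166]
force: [-0.1, 0.4, -0.2]
width: 0.0875
gripper_force: 0.0
2.5 [0.45575662 0.02422519 0.26157495] [-3.14154728e+00  1.41379719e-04 -2.16599378e+00] [ 4.86795536e-01 -3.46943898e-02 -3.88024927e-01 -2.80598106e-05
 -1.21731966e+00 -1.08198328e+00] 0.08753866005651774
[0.55125844 0.83433455 0.4509824  0.019075  ] 56.54661
121 [0.46037665 0.03261775 0.15330964] [[0.44535151 0.00850842 0.14970211]
 [0.46969163 0.04273678 0.15579959]]
```

View pics/w1.png

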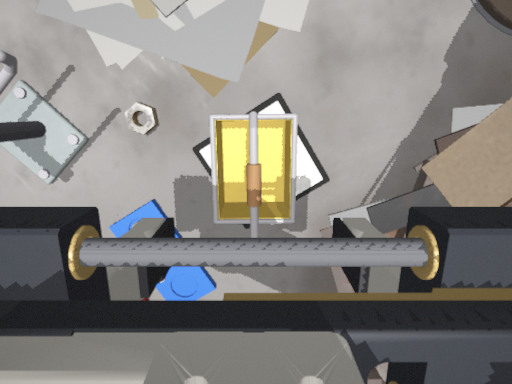

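Wrist view: the sleeve sits centred between the fingers at (253,185), bar vertical in the picture, so it is aligned. Descend and grip.

```bash
python3 -m crank '[[[0,0,1.5,0],[0,0,3,0],[0,0,4.4,0],[0,0,5.1,0],[0,0,5.35,0],[0,0,5.35,0]]]' 0 && python3 -m crank '[[[0,0,0,0],[0,0,0,0],[0,0,0,0],[0,0,0,0],[0,0,0,0],[0,0,0,0],[0,0,0,0],[0,0,0,0]]]' 1 40
```

```text
t: 3.3
eef_pos: [0.4554, 0.0218, 0.1281]
ee_rot: [-3.141, -0.0, -2.17]
force: [-0.3, 0.8, -0.5]
width: 0.0877
gripper_force: 0.0
t: 4.3
eef_pos: [0.4553, 0.0223, 0.1278]
ee_rot: [3.141, -0.0, -2.169]
force: [-1.0, 0.9, 1.1]
width: 0.0132
gripper_force: 26.3
```

```bash
python3 -m crank '[[[0,0,-0.6,0],[0,0,-1.6,0],[0,0,-2.6,0],[0.5,-0.5,-3,-1],[1.3,-1.3,-3,-2.5],[2.4,-2.3,-3,-4.5],[3.6,-3.5,-3,-6.5],[4.8,-4.6,-3,-8],[5.8,-5.6,-3,-9],[6.4,-6.2,-3,-9],[6.65,-6.4,-3,-9],[6.65,-6.4,-3,-9]]]' && python3 -m crank '[[[0,0,0,0],[0,0,0,0],[0,0,0,0],[0,0,0,0]]]'; python3 - <<'E'
from h import *
C=cal('side');I,D=arm.grab_frame('side');cv2.imwrite('pics/s2.png',cv2.resize(I[120:330,90:370,::-1],None,fx=2.8,fy=2.8))
Ct=cal('top');J,E=arm.grab_frame('top');np.savez('t2.npz',I=J,D=E)
P,uv=cloud(Ct,E,np.ones_like(E,bool));hsv=cv2.cvtColor(J,cv2.COLOR_RGB2HSV)[uv[:,1],uv[:,0]].astype(int)
k=(abs(P[:,0]-.45)<.09)&(abs(P[:,1]-.035)<.09)&(P[:,2]<.02)&(hsv[:,0]>95)&(hsv[:,0]<130)&(hsv[:,1]>90)
Q=P[k];print('ring',k.sum(),Q.mean(0),cv2.minEnclosingCircle((Q[:,:2]*1000).astype(np.float32)))
# pad corners & bar
k=(abs(P[:,0]-.494)<.1)&(abs(P[:,1]+.205)<.1)&(P[:,2]>.205)&(P[:,2]<.232)
Q=P[k];l=cv2.fitLine(Q[:,:2].astype(np.float32),cv2.DIST_HUBER,0,1e-3,1e-3).ravel();print(len(Q),l,np.degrees(np.arctan2(l[1],l[0])))
E
```

```text
t: 5.8
eef_pos: [0.4935, -0.2052, 0.2023]
ee_rot: [3.141, 0.001, -1.385]
force: [0.4, 1.5, -3.5]
width: 0.0127
gripper_force: 40.0
t: 6.3
eef_pos: [0.494, -0.2049, 0.2029]
ee_rot: [-3.141, -0.0, -1.383]
force: [-0.1, -0.5, -2.8]
width: 0.0128
gripper_force: 40.0
ring 0 [nan nan nan] ((0.0, 0.0), 0.0)<stdin>:6: RuntimeWarning: Mean of empty slice.
  ret = um.true_divide(
Traceback (most recent call last):
cv2.error: OpenCV(4.12.0) /io/opencv/modules/imgproc/src/linefit.cpp:50: error: (-215:Assertion failed) count > 0 in function 'fitLine2D_wods'
```

View pics/s2.png

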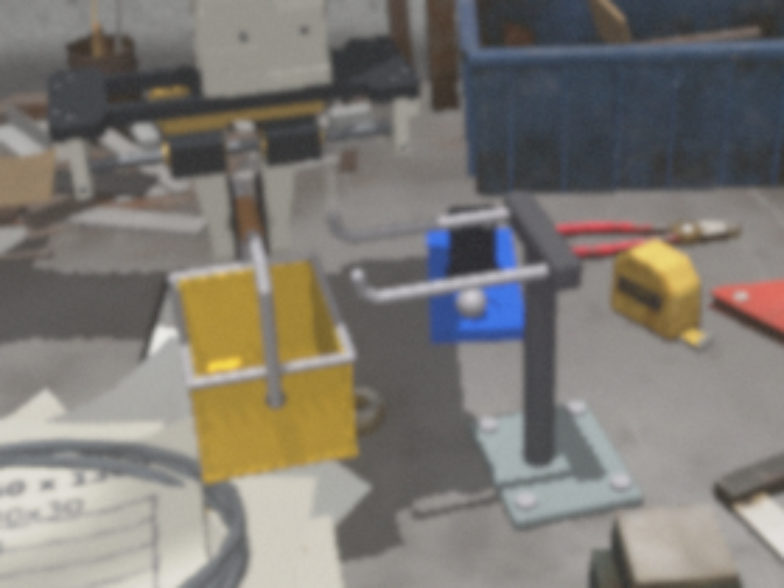

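Side view: the basket hangs level in the gripper, bar at (262,260), in front of the prong tips (360,285); the loop straddles them. Slide in.

```bash
python3 -m crank '[[[0,-0.4,0,0],[0,-1,0,0],[0,-1.8,0,0],[0,-2.6,0,0],[0,-3.3,0,0],[0,-3.7,0,0],[0,-3.8,0,0],[0,-3.8,0,0],[0,-3.8,0.4,0],[0,-3.8,0.8,0],[0,-3.8,1.1,0],[0,-3.8,1.2,0]]]' && python3 -m crank '[[[0,0,0,0],[0,0,0.06,0],[0,0,0.1,0],[0,0,0.1,0]]]'; python3 - <<'E'
from h import *
C=cal('side');I,D=arm.grab_frame('side');cv2.imwrite('pics/s3.png',cv2.resize(I[120:330,170:370,::-1],None,fx=2.8,fy=2.8))
E
```

```text
t: 7.9
eef_pos: [0.5868, -0.1875, 0.1719]
ee_rot: [3.14, 0.0, -1.384]
force: [0.4, 0.5, -3.3]
width: 0.013
gripper_force: 40.0
t: 8.4
eef_pos: [0.5873, -0.1875, 0.1704]
ee_rot: [-3.142, -0.0, -1.384]
force: [0.6, 0.5, -3.6]
width: 0.0123
gripper_force: 40.0
```

View pics/s3.png

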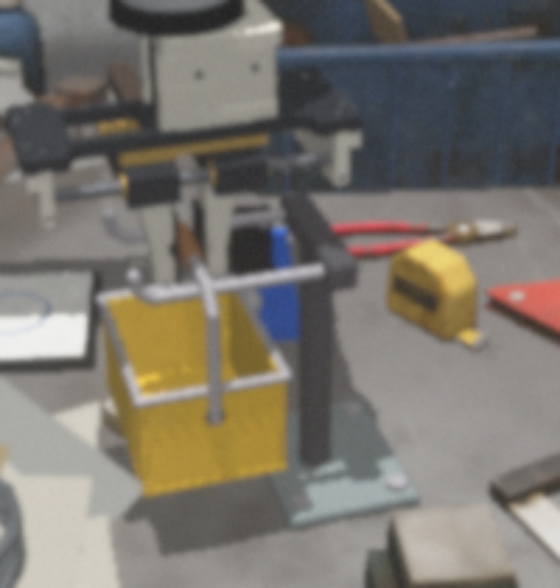

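The bar crosses the near prong at (205,278), behind the upturned tip at (140,280). Lower the last millimetres until it takes the weight.

```bash
python3 -m crank '[[[0,0,0.05,0],[0,0,0.1,0],[0,0,0.1,0]]]'; python3 -m crank '[[[0,0,0.04,0],[0,0,0.08,0],[0,0,0.08,0]]]'
```

```text
t: 8.82
eef_pos: [0.5875, -0.1876, 0.169]
ee_rot: [-3.141, -0.001, -1.383]
force: [-2.9, 0.8, 5.0]
width: 0.0128
gripper_force: 40.0
t: 9.2
eef_pos: [0.5877, -0.1877, 0.1688]
ee_rot: [-3.14, -0.001, -1.383]
force: [-7.1, 4.0, 16.2]
width: 0.0132
gripper_force: 40.0
```

```bash
python3 -m crank '[[[0,0,-0.1,0],[0,0,-0.1,0]]]'; python3 -m crank '[[[0,0,0,0],[0,0,0,0],[0,0,0,0],[0,0,0,0],[0,0,0,0],[0,0,-0.4,0],[0,0,-1.2,0],[0,0,-2.4,0],[0,0,-3.6,0],[0,0,-4,0],[0,0,-4,0]]]' 0.4; python3 - <<'E'
from h import *
C=cal('side');I,D=arm.grab_frame('side');cv2.imwrite('pics/s4.png',cv2.resize(I[120:330,120:370,::-1],None,fx=2.8,fy=2.8))
P,uv=cloud(C,D,np.ones_like(D,bool));hsv=cv2.cvtColor(I,cv2.COLOR_RGB2HSV)[uv[:,1],uv[:,0]].astype(int)
k=(abs(P[:,0]-.585)<.07)&(abs(P[:,1]+.188)<.07)&(P[:,2]>.17)&(P[:,2]<.21)&(hsv[:,0]<18)&(hsv[:,1]>120)
print('sleeve',k.sum(),P[k].mean(0),P[k].max(0))
s=arm.get_state();print(s['force'],s['width'])
E
```

```text
t: 9.45
eef_pos: [0.5876, -0.1876, 0.1691]
ee_rot: [-3.141, -0.0, -1.384]
force: [-2.2, 1.3, 6.1]
width: 0.0132
gripper_force: 40.0
t: 10.82
eef_pos: [0.5875, -0.1875, 0.269]
ee_rot: [-3.14, -0.0, -1.384]
force: [0.3, 0.6, 0.2]
width: 0.0525
gripper_force: 0.0
sleeve 15 [ 0.58608743 -0.18670963  0.19679573] [ 0.58821854 -0.1775544   0.19841686]
[ 0.69750363 -0.31804915 -0.88117254] 0.05242858390342774
```

View pics/s4.png

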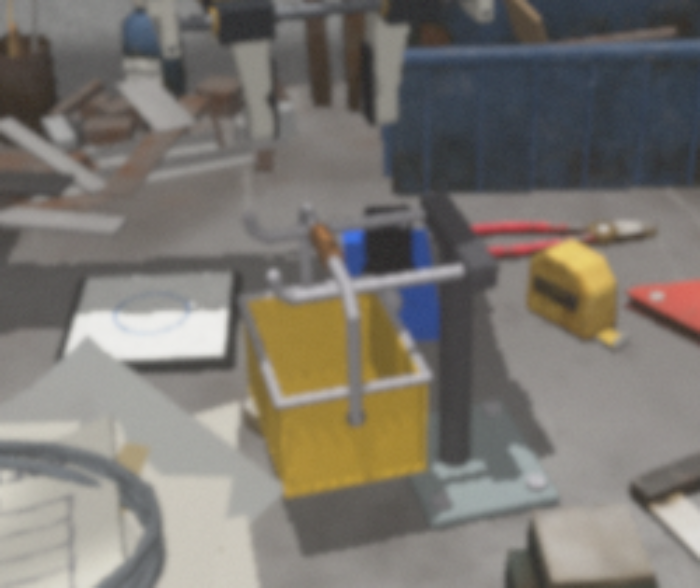

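Basket hangs on both prongs, released: bar at (345,285), sleeve measured z≈0.190, matching 0.189. The ring is now visible at (152,313). Go to the tray, looking from above on the way.

```bash
python3 -m crank '[[[-0.6,-0.3,0,-1.5],[-1.8,-0.8,0,-3.5],[-3.4,-1.5,0,-5.5],[-5,-2.2,0.3,-7.5],[-6.6,-2.9,1,-9.5],[-8,-3.5,1.7,-11.5],[-9,-4,2.2,-13.5],[-9.6,-4.2,2.4,-15],[-9.75,-4.3,2.4,-15.4],[-9.75,-4.3,2.4,-15.4],[-9.75,-4.3,2.4,-15.4]]]'; python3 - <<'E'
from h import *
s=arm.get_state();print(s['q'])
C=cal('wrist');I,D=arm.grab_frame('wrist');cv2.imwrite('pics/w5.png',I[:,:,::-1]);T=arm.get_state()
P,uv=cloud(C,D,np.ones_like(D,bool));hsv=cv2.cvtColor(I,cv2.COLOR_RGB2HSV)[uv[:,1],uv[:,0]].astype(int)
near=(abs(P[:,0]-.6475)<.08)&(abs(P[:,1]-.0715)<.12)
k=near&(P[:,2]>.06)&(P[:,2]<.085)&(hsv[:,2]<90);Q=P[k]
if k.any():
  print('grip',k.sum(),cv2.minAreaRect((Q[:,:2]*1000).astype(np.float32)),np.percentile(Q,[2,50,98],axis=0).round(4).tolist())
  q=Q[Q[:,2]>.074];print('griptop',len(q),cv2.minAreaRect((q[:,:2]*1000).astype(np.float32)))
k=near&(P[:,2]>.004)&(P[:,2]<.018)&(hsv[:,0]>100)&(hsv[:,0]<130)&(hsv[:,1]>150);Q=P[k];print('tray',k.sum(),cv2.minAreaRect((Q[:,:2]*1000).astype(np.float32)),np.median(Q[:,2]))
for th in ['ball']:
  for r in arm.trace(th,'wrist')[:1]:
    q,_=cloud(C,D,np.array(r['mask']));print(th,r['score'],r['extent'],q.mean(0),q.max(0))
J,E=arm.grab_frame('top');Ct=cal('top')
for r in arm.trace('pad_ring','top')[:1]:
  q,_=cloud(Ct,E,np.array(r['mask']));print('pad',r['score'],r['extent'],cv2.minAreaRect((q[:,:2]*1000).astype(np.float32)),np.median(q[:,2]))
P,uv=cloud(Ct,E,np.ones_like(E,bool));rgb=J[uv[:,1],uv[:,0]].astype(int)
k=(abs(P[:,0]-.45)<.055)&(abs(P[:,1]-.035)<.055)&(P[:,2]<.03)&(rgb[:,2]-rgb[:,0]>25)
q=P[k];print('ring',k.sum(),cv2.minEnclosingCircle((q[:,:2]*1000).astype(np.float32)) if k.any() else 0,q.mean(0))
cv2.imwrite('pics/t5.png',J[:,:,::-1])
E
```

```text
t: 12.25
eef_pos: [0.6476, 0.0712, 0.2085]
ee_rot: [-3.142, -0.0, -0.042]
force: [-0.2, -0.1, 0.5]
width: 0.0528
gripper_force: 0.0
[ 4.08453922e-01  3.31442959e-01 -6.99412973e-02  6.03502290e-05
 -1.16923707e+00  1.11998848e+00]
grip 439 ((648.3909301757812, 71.0624771118164), (13.136628150939941, 37.771446228027344), 87.59217071533203) [[0.631, 0.0649, 0.0649], [0.6525, 0.0708, 0.0786], [0.667, 0.0779, 0.0804]]
griptop 409 ((648.0791015625, 71.13967895507812), (12.873247146606445, 37.181434631347656), 87.26597595214844)
tray 3028 ((656.3967895507812, 78.13774871826172), (149.2432098388672, 58.14248275756836), 87.41399383544922) 0.013056310539971982
ball 0.89 [292.2, 163.1, 23.8, 21.6] [0.64190218 0.01648458 0.03038881] [0.65254574 0.02701714 0.03635913]
pad 0.91 [190.9, 236.4, 62.3, 61.7] ((447.93792724609375, 38.25333023071289), (141.22116088867188, 144.22406005859375), 87.84549713134766) 0.012523894046635824
ring 88 ((449.7317199707031, 36.918983459472656), 31.32257652282715) [0.44965964 0.03544785 0.01330746]
```

View pics/w5.png

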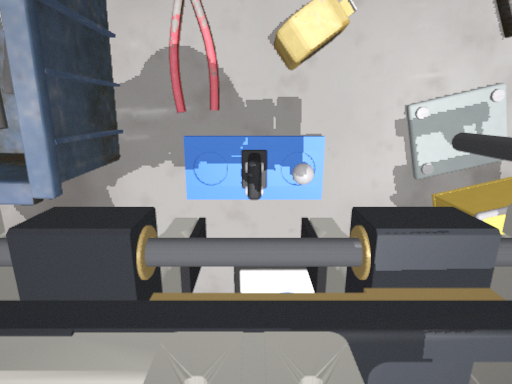

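Wrist view: the grip at (254,172) is centred between the fingers, ball at (303,173). Fingers are narrowed before descending so they stay clear of the ball.

```bash
python3 -m crank '[[[0,0,0.8,0],[0,0,2,0],[0,0,3.4,0],[0,0,4.6,0],[0,0,5.6,0],[0,0,6.2,0],[0,0,6.5,0],[0,0,6.65,0],[0,0,6.65,0]]]' 0.62 && python3 -m crank '[[[0,0,0,0],[0,0,0,0],[0,0,0,0],[0,0,0,0],[0,0,0,0],[0,0,0,0]]]' 1 35
```

```text
t: 13.58
eef_pos: [0.6479, 0.0721, 0.0426]
ee_rot: [-3.141, -0.001, -0.04]
force: [-0.7, -0.3, 0.4]
width: 0.0338
gripper_force: 0.0
t: 14.32
eef_pos: [0.6478, 0.0718, 0.0426]
ee_rot: [3.141, -0.001, -0.04]
force: [-1.2, -0.9, 5.0]
width: 0.014
gripper_force: 35.0
```

```bash
python3 -m crank '[[[0,0,-0.1,0],[0,0,-0.3,0],[0,0,-0.6,0],[0,0,-1,0],[0,0,-1.5,0],[0,0,-2.1,0],[0,0,-2.8,0],[0,0,-3.5,0],[0,0,-4.2,0],[0,0,-4.8,0],[0,0,-5.2,0],[0,0,-5.3,0]]]'; python3 - <<'E'
from h import *
C=cal('top');I,D=arm.grab_frame('top')
for th in ['ball','tray']:
  for r in arm.trace(th,'top')[:1]:
    q,_=cloud(C,D,np.array(r['mask']));print(th,r['score'],r['extent'],q.mean(0),np.percentile(q,[2,98],axis=0).round(3).tolist())
C=cal('side');I,D=arm.grab_frame('side');cv2.imwrite('pics/s6.png',cv2.resize(I[100:310,150:350,::-1],None,fx=2.8,fy=2.8))
E
```

```text
t: 15.82
eef_pos: [0.6478, 0.0721, 0.1753]
ee_rot: [-3.141, -0.001, -0.04]
force: [-0.1, -0.8, -3.1]
width: 0.0137
gripper_force: 35.0
ball 0.41 [274.2, 215.3, 17.0, 15.0] [ 0.54747219 -0.10171887  0.01877296] [[0.531, -0.118, 0.011], [0.562, -0.087, 0.023]]
tray 0.85 [164.4, 153.1, 70.3, 36.6] [0.62663384 0.06900477 0.14765647] [[0.608, -0.0, 0.138], [0.68, 0.152, 0.249]]
```

View pics/s6.png

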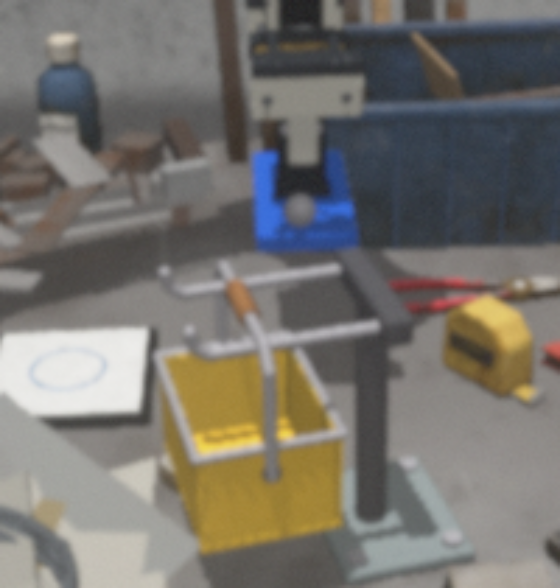

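Tray lifted level, ball in its pocket at (300,210), basket still hanging. Carry it gently over the pad.

```bash
python3 -m crank '[[[-0.1,0,0,0],[-0.3,0,0,0],[-0.6,0,0,0],[-1,0,0,0],[-1.5,0,0,0],[-2.1,-0.1,0,0],[-2.7,-0.1,0,0],[-3.3,-0.1,0,0],[-3.9,-0.2,0,0],[-4.5,-0.2,0,0],[-5.1,-0.3,0,0],[-5.7,-0.3,0,0]]]' && python3 -m crank '[[[-0.5,0,0,0],[-0.95,0,0,0],[-1.3,0,0,0],[-1.6,0,0,0],[-1.85,0,0,0],[-2.05,0,0,0],[-2.15,0,0,0],[-2.15,0,0,0],[-2.15,0,0,0],[-2.15,0,0,0],[-2.15,0,0,0],[-2.15,0,0,0]]]'; python3 - <<'E'
from h import *
s=arm.get_state();print(s['t'],s['eef_pos'],s['qd'])
for n,(a,b,c,d) in {'top':(130,320,120,380),'side':(120,320,90,350)}.items():
  C=cal(n);I,D=arm.grab_frame(n);cv2.imwrite(f'pics/{n}7.png',cv2.resize(I[a:b,c:d,::-1],None,fx=3,fy=3))
  for th in ['ball','tray']:
    for r in arm.trace(th,n)[:1]:
      q,_=cloud(C,D,np.array(r['mask']));print(n,th,r['score'],r['extent'],q.mean(0),np.percentile(q,[2,98],axis=0).round(3).tolist())
E
```

```text
t: 17.52
eef_pos: [0.5046, 0.0854, 0.1746]
ee_rot: [-3.141, -0.0, -0.04]
force: [-0.5, 0.9, -3.4]
width: 0.0136
gripper_force: 35.0
t: 19.02
eef_pos: [0.4518, 0.0873, 0.1745]
ee_rot: [3.142, 0.0, -0.04]
force: [0.7, 0.5, -2.8]
width: 0.0139
gripper_force: 35.0
19.025 [0.45184104 0.08728124 0.17453329] [ 7.23043553e-04 -2.39795606e-05  4.54285211e-04 -1.31258262e-04
  1.19653552e-04  5.25230828e-04]
top tray 0.65 [201.0, 256.1, 11.2, 22.1] [0.4468088  0.05067586 0.14700733] [[0.427, 0.04, 0.139], [0.469, 0.061, 0.241]]
side ball 0.47 [159.5, 171.9, 14.5, 7.7] [0.44784549 0.02090868 0.15860652] [[0.436, 0.015, 0.148], [0.457, 0.029, 0.167]]
side tray 0.94 [147.0, 140.9, 43.7, 52.8] [0.45427826 0.06261914 0.15097091] [[0.413, 0.003, 0.135], [0.491, 0.157, 0.203]]
```

View pics/side7.png

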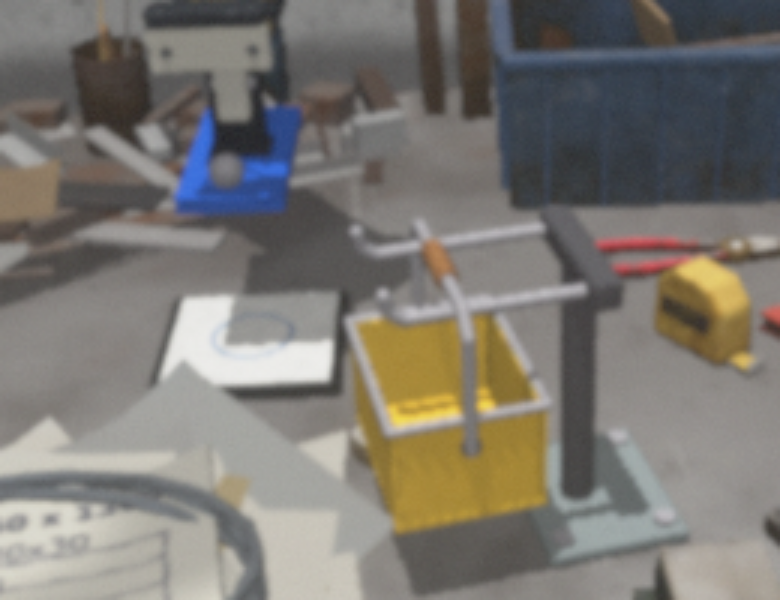

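The side view shows the ball in its pocket at (228,168) and the tray level and still, with the pocket about 4 mm from the ring centre. The basket still hangs.

```bash
python3 -c "
from station import arm
print(arm.job_done())"
```

```text
the job is handed in; nothing more can be done
None
```

I handed the job in at about 19 s: the basket hangs released on both prongs, and the arm holds the tray level and still with its underside about 12 cm above the pad, the ball in its pocket about 4 mm from the ring's centre by my measurements. The hand-in gave no verdict.

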